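Pack the wafer caddy below its rim and sweep it level

TASK

Pack the two lidded wafer tins into the two free bays of the wooden caddy, each upright with its lid bar along the bay and in the bay where it sits down fully and nothing stands above the rim; set them in, don't drop them. Then check by touch: lay the levelling board across the two long sides at the caddy's left-hand end (your left, looking out from the robot), slide it in one pass, always resting on both rims, to the right-hand end and leave it lying there across the rims. Leave the other things on the counter where they are.

Things in the scene. Friction and masses are not known exactly. Their poses are not given: they have to be found in the camera images.
- caddy: Open wooden caddy fixed to the counter, 124 (x) x 284 (y) mm outside, at most 15 deg from square to the robot. Origin: centre of underside, on the counter; +y to its left-hand end. Long sides (8 mm thick, along y) = rim, 86 mm high; ends and 2 dividers 58 mm high; floor 8 mm thick. Three bays 108 (x) x 84 (y) mm clear, centred at y = -92, 0, +92 mm; contents in any order
- thin_liner: Cork pad 4 mm thick, fixed on the floor of one bay and filling it: this is the deep free bay, floor 12 mm above the caddy's origin, 74 mm below the rim. Origin: centre of the pad's underside, on the bay's centre; axes as the caddy's.
- thick_liner: Cork block 26 mm thick, fixed on the floor of one bay and filling it: this is the shallow free bay, floor 34 mm above the caddy's origin, 52 mm below the rim. Origin: centre of its underside, on the bay's centre; axes as the caddy's.
- packed_cone: White ceramic waffle-pattern cone holder, 104 mm long, 52 mm across, already packed lying along x in the third bay, fixed; its top lies 5 mm below the rim. Origin: bay centre, on the caddy floor.
- tall_tin: Loose lidded steel tin, about 0.35 kg, body 96 (x) x 72 (y) x 45 mm high; on the lid a centred dark wooden bar to grip, 80 (x) x 20 (y) x 26 mm high. Total height 71 mm. Origin: centre of the underside. Half a turn makes no difference. In the deep bay its bar ends 3 mm below the rim; in the shallow bay it stands 19 mm proud.
- tall_tin_top (a point): Centre of the top face of the tall tin's bar, 71 mm above its underside.
- short_tin: Loose lidded steel tin, 0.25 kg give or take, like the tall one but with a body only 23 mm high (96 x 72 mm footprint, same bar 80 x 20 x 26 mm). Total height 49 mm. Origin: centre of the underside. In the shallow bay its bar ends 3 mm below the rim.
- short_tin_top (a point): Centre of the top face of the short tin's bar, 49 mm above its underside.
- board: Loose wooden levelling board, 0.15 kg: flat blade 170 (x) x 40 (y) x 10 mm thick, with a grip bar on top 90 (x) x 18 (y) x 30 mm high, centred. Total height 40 mm. Origin: centre of the flat underside. Lies flat on the counter beyond the caddy. Half a turn makes no difference. To sweep, its x lies along the caddy's x.
- cherry_jar: Bystander: glass jar with stopper, 84 mm across, 133 mm high; origin under its centre.
- cup: Bystander: white porcelain cup, 80 mm across, 75 mm high; origin under its centre.
- scoop: Bystander: metal ice cream scoop lying on the counter, 230 mm long along its x; origin on the counter near its middle.
- syrup: Bystander: amber glass bottle, 64 mm across, 180 mm high; origin under its centre.
- spoon: Bystander: spoon, 190 mm long, lying on the counter beyond the board.
Not all that is in view belongs to the job. Of the things that look like the board, take the one that is farthest to the robot's right at the start.

How it is judged:
On the way, in this order (a step that is already met when the one before it is completed fails the run):
1. both tins sit fully down in their bays, below the rim, and are let go (horizontal distance between tall_tin and thin_liner below 0.01 m and z of each of tall_tin_top, short_tin_top in the frame of caddy below 0.086 m and angle between each of tall_tin, short_tin's own z axis and vertical below 0.06 rad and horizontal distance between short_tin and thick_liner below 0.01 m and contact force between the fingers and tall_tin below 0.1 N and contact force between the fingers and short_tin below 0.1 N), for 0.2 s.
2. the board rests across both rims at the left-hand end (horizontal distance between tall_tin and thin_liner below 0.01 m and z of each of tall_tin_top, short_tin_top in the frame of caddy below 0.086 m and angle between each of tall_tin, short_tin, board's own z axis and vertical below 0.06 rad and horizontal distance between short_tin and thick_liner below 0.01 m and z of board in the frame of caddy between 0.08 and 0.092 m and angle between the x axis of board and the x axis of caddy, either way round below 0.2 rad and x of board in the frame of caddy between -0.03 and 0.03 m and contact force between board and caddy above 0.15 N and y of board in the frame of caddy between 0.095 and 0.15 m), for 0.1 s.
3. the board passes the left of the middle, resting on the rims (horizontal distance between tall_tin and thin_liner below 0.01 m and z of each of tall_tin_top, short_tin_top in the frame of caddy below 0.086 m and angle between each of tall_tin, short_tin, board's own z axis and vertical below 0.06 rad and horizontal distance between short_tin and thick_liner below 0.01 m and z of board in the frame of caddy between 0.08 and 0.092 m and angle between the x axis of board and the x axis of caddy, either way round below 0.2 rad and x of board in the frame of caddy between -0.03 and 0.03 m and contact force between board and caddy above 0.15 N and y of board in the frame of caddy between 0.02 and 0.06 m), for 0.05 s.
4. the board passes the right of the middle, resting on the rims (horizontal distance between tall_tin and thin_liner below 0.01 m and z of each of tall_tin_top, short_tin_top in the frame of caddy below 0.086 m and angle between each of tall_tin, short_tin, board's own z axis and vertical below 0.06 rad and horizontal distance between short_tin and thick_liner below 0.01 m and z of board in the frame of caddy between 0.08 and 0.092 m and angle between the x axis of board and the x axis of caddy, either way round below 0.2 rad and x of board in the frame of caddy between -0.03 and 0.03 m and contact force between board and caddy above 0.15 N and y of board in the frame of caddy between -0.06 and -0.02 m), for 0.05 s.
5. the board rests across both rims at the right-hand end (horizontal distance between tall_tin and thin_liner below 0.01 m and z of each of tall_tin_top, short_tin_top in the frame of caddy below 0.086 m and angle between each of tall_tin, short_tin, board's own z axis and vertical below 0.06 rad and horizontal distance between short_tin and thick_liner below 0.01 m and z of board in the frame of caddy between 0.08 and 0.092 m and angle between the x axis of board and the x axis of caddy, either way round below 0.2 rad and x of board in the frame of caddy between -0.03 and 0.03 m and contact force between board and caddy above 0.15 N and y of board in the frame of caddy between -0.15 and -0.095 m), for 0.1 s.
At the end, for the whole second after the job is handed in: Tall tin in deep bay, short tin in shallow bay: within 10 mm of bay centre, upright (0.06 rad), tops below the rim. Board released, flat on both rims, its centre 95-150 mm right of the caddy centre, within 30 mm of its centre line, square within 0.2 rad, all at rest (all of step 5 and linear speed of each of board, tall_tin, short_tin below 0.02 m/s); the robot touches nothing.
It fails at once if the tall tin is dropped (falls free faster than 0.7 m/s) (contact force between the fingers and tall_tin below 0.05 N and linear speed of tall_tin above 0.7 m/s).
It fails at once if the short tin is dropped (falls free faster than 0.7 m/s) (contact force between the fingers and short_tin below 0.05 N and linear speed of short_tin above 0.7 m/s).
It fails at once if a bystander on the counter is pushed more than 30 mm (distance of any of cherry_jar, cup, scoop, syrup, spoon from where it was at the start of the episode above 0.03 m).
It also fails if it takes over 72 s, if anything falls off the work surface, if the arm or the gripper's body presses on something with over 40 N, if the wrist force passes 120 N, or if a joint passes its speed limit or range.

ROBOT

A 6-joint arm with a two-finger parallel gripper is mounted at the origin on the work surface. World frame = base frame: x ahead of the robot, y to its left, z up, the work surface at z = 0. Lengths are in m, angles in rad, forces in N, time in s.
With the tool pointing down it reaches from about 0.35 to 0.775 m from the base axis. Payload 5.5 kg.
Tool frame: the origin (TCP) lies midway between the tips of the shut fingers; the grasp point (between the pads) lies 19 mm behind it; z points along the fingers, y is the line along which they close (so a half turn about z gives the same grasp; the last joint's range is limited). The gripper opens to 85 mm and grips with 20 to 120 N. Pads are 22 mm wide; open, the fingers measure 114 mm over their backs; the gripper's body (76 mm by 85 mm) begins 54 mm behind the grasp point. The pads swing forward as they close: fully open they stand 13 mm farther back than shut.
Start: joints at [-1.388, 0.313, 0.046, 1.304, 0, 1.431], TCP at [0.182, -0.545, 0.231] pointing down, gripper open.
Joint ranges: [-2.76, 2.76], [-0.86, 1.69], [-1.03, 1.26], [-2.2, 2.34], [-1.47, 1.5], [-3.14, 3.14]. Speed limits (rad/s): [2.57, 2.57, 3.14, 3.14, 3.14, 3.14].

INTERFACE

Orientations are given as a unit quaternion [w, x, y, z].
In Python, from workcell import env gives the robot as it stands.
- The arm moves only by the tool move_arm, never from a script. Its argument "targets" is a list of rows, each a list of 3 entries, a list of its own where there are three numbers: the shift along the tool's x, y, z in mm, then the turn, a rotation vector about the tool's x, y, z in units of 10 degrees (1.0 is 10 degrees), then the closure, from -1 (fully open) to 1 (shut). In form: [[[dx, dy, dz], [ax, ay, az], gripper], ...]. A call has 1 to 5 rows; each row is the pose to reach, as a shift and turn from the pose commanded when the call began, along the tool's axes at that moment; what a row does not reach only later rows make up. A row lasts 1/8 s, in which the tool goes at most 62.5 mm and 10.7 degrees, less where a joint would pass 70% of its speed; a pose out of reach is approached as far as the arm can. A call with a gripper value outside its range is refused whole. The fingers move at their own pace and stop on an object; "squeeze" is the grip in N (left out, the last holds). Time passes only in rows, so rows that repeat a pose let the fingers close. It gives the time, the measured TCP pose, the force, the opening and the grip force at its end, in the units of the state.
- env.get_state(): the state, without advancing time (a new reading comes with each control period).
- env.read_camera(name): name is "side" or "top" or "wrist"; returns a dict with "pixels" (420x560x3 uint8, red, green, blue), "fovy" (degrees; the focal length in pixels is half the picture's height over the tangent of half this angle, whatever the lens; pixels are square), "cx", "cy" (the principal point, pixels), "dist_coeffs" ([k1, k2, p1, p2, k3] as OpenCV has them; the pictures are not rectified), "extrinsics" (4x4, takes a point from world to camera coordinates); the wrist camera has in their place "mount" (4x4, takes a point from camera to tool coordinates, whose origin is the TCP and whose axes are the flange's). Camera axes: x right, y up, looking along -z (the intrinsics and any distortion apply to the point x, -y, -z); pixel columns grow to the right and rows downward; lengths in m; the calibration is good to about 2 mm. A picture is of the moment at which its call begins: read the wrist's pose just before it. There is no depth.
- env.hand_in(): hands the job in; it is judged then, once.
Trained networks look in a picture, given as the dict that the camera call returned (one of the last four; its "shot" number tells which), for a name from the list of things; names that differ only in an ending like _2 or _b are one class to them, and where a whole thing is asked for, a point or a joint stands for the part that bears it (a point fixed in the world has none). Each returns a list of dicts, best first, with "confidence" (0 to 1); they miss things now and then, are a little off and sometimes report something else, mostly with a low value. They report only what shows in the picture. A call takes as long as a camera call. They do not tell look-alikes from the thing itself.
- env.spot_in(thing, picture): "centre" ([x, y, z] in m, in world coordinates, good to about 4 mm: the middle of the surface that is visible of it).
- env.regions_of(thing, picture): "mask" (420x560 bool, what is visible of it).
- env.landmark_of(thing, picture): "centre" ([x, y, z] in m, in world coordinates, good to about 4 mm: a listed point, or the origin of a listed thing).
The state is a dict: "clock": time; "joint_pos": joint angles; "qvel": joint speeds; "tau": joint torques, N m; "tcp_pos": TCP position; "orientation": TCP orientation; "wrist_force": force on the tool from outside, world axes, zero at the start; "ft_torque": the same for the moment, N m; "finger_gap": finger opening in m; "grip_force": force on a finger pad.
Only numpy, scipy, OpenCV 4.12 (cv2) and the standard library are available. Lean on these libraries where they do the work, as an engineer would, in place of code of your own. Each camera call takes 0.05 s, during which the arm holds its last target. There are 200 camera calls.

## Working session

There is one attempt and no reset: what is moved stays moved. The work goes in short steps, Python scripts to look and compute and a tool call to move; the robot and the scene stay as the last step left them, time stands still between calls to the robot, and variables do not carry over. Pictures are saved under pics/ and viewed, at most 10 in all, crops included, and the job is handed in when it is done.

Besides the shell and the picture viewer there is one more tool, called after "Call:" as name(argument=value, ...) on one line, values as JSON. move_arm: Moves the arm, as the interface text tells. Its arguments: {"type":"object","properties":{"targets":{"type":"array","items":{"type":"array"}},"squeeze":{"type":"number"}},"required":["targets"]}

```bash
mkdir -p pics; ls
cat > h.py <<'E'
import numpy as np, cv2
from workcell import env
from scipy.spatial.transform import Rotation as R
def cam(n):
    s=env.get_state(); p=env.read_camera(n); p['state']=s
    return p
def save(p,f): cv2.imwrite(f,cv2.cvtColor(p['pixels'],cv2.COLOR_RGB2BGR))
def Kd(p):
    f=210/np.tan(np.radians(p['fovy'])/2)
    return np.array([[f,0,p['cx']],[0,f,p['cy']],[0,0,1]]),np.array(p['dist_coeffs'],float)
def ext(p):
    if 'extrinsics' in p: return np.array(p['extrinsics'])
    s=p['state'];T=np.eye(4);q=s['orientation'];T[:3,:3]=R.from_quat([q[1],q[2],q[3],q[0]]).as_matrix();T[:3,3]=s['tcp_pos']
    return np.linalg.inv(T@np.array(p['mount']))
def pix2z(p,uv,z):
    K,d=Kd(p);u=cv2.undistortPoints(np.array(uv,float).reshape(-1,1,2),K,d).reshape(-1,2)
    E=np.linalg.inv(ext(p));o=E[:3,3];r=np.c_[u[:,0],-u[:,1],-np.ones(len(u))]@E[:3,:3].T
    return o+r*((z-o[2])/r[:,2])[:,None]
def proj(p,X):
    K,d=Kd(p);E=ext(p);c=np.atleast_2d(X)@E[:3,:3].T+E[:3,3];c=c*[1,-1,-1]
    return cv2.projectPoints(c,np.zeros(3),np.zeros(3),K,d)[0].reshape(-1,2)
E
cat > a.py <<'E'
from h import *
for n in ['top','side']:
    p=cam(n); save(p,f'pics/{n}0.png'); print(n,p['fovy'],np.round(np.linalg.inv(ext(p))[:3,3],2))
    for t in ['caddy','thin_liner','thick_liner','packed_cone','tall_tin','tall_tin_top','short_tin','short_tin_top','board','cherry_jar','cup','scoop','syrup','spoon']:
        print(t,[(np.round(r['centre'],3).tolist(),round(r['confidence'],2)) for r in env.landmark_of(t,p)][:4])
print(env.get_state())
E
python3 a.py
```

```text
pics
top 44.030773255602526 [ 0.22 -0.07  1.74]
caddy [([0.484, 0.033, -0.002], 0.76), ([0.744, -0.311, 0.001], 0.55)]
thin_liner [([0.469, 0.126, 0.008], 0.72), ([0.507, -0.058, 0.013], 0.61)]
thick_liner [([0.489, 0.03, 0.005], 0.77), ([0.504, -0.057, 0.014], 0.48)]
packed_cone [([0.508, -0.06, 0.013], 0.81)]
tall_tin [([0.543, -0.298, -0.003], 0.93), ([0.421, -0.584, -0.0], 0.16)]
tall_tin_top [([0.544, -0.299, 0.073], 0.88)]
short_tin [([0.485, 0.311, 0.002], 0.97), ([0.42, -0.582, 0.0], 0.57)]
short_tin_top [([0.487, 0.312, 0.05], 0.66)]
board [([0.257, 0.358, -0.0], 0.89), ([0.699, 0.495, -0.001], 0.57), ([0.661, 0.011, 0.005], 0.56)]
cherry_jar [([0.747, -0.307, 0.002], 0.72)]
cup [([0.709, 0.298, 0.001], 0.81)]
scoop [([0.624, -0.527, -0.005], 0.67)]
syrup [([0.419, -0.585, -0.001], 0.94)]
spoon [([0.81, -0.017, -0.001], 0.84), ([0.505, -0.059, 0.015], 0.55)]
side 44.48844721932527 [-0.08  0.98  1.06]
caddy [([0.484, 0.03, 0.0], 0.7)]
thin_liner [([0.467, 0.122, 0.01], 0.68)]
thick_liner [([0.485, 0.034, 0.009], 0.84), ([0.538, -0.293, 0.073], 0.58)]
packed_cone [([0.509, -0.
[... 629 characters left out ...]
t_pos': array([-1.38756802e+00,  3.13210855e-01,  4.60891257e-02,  1.30361377e+00,
        2.65140204e-05,  1.43120075e+00]), 'qvel': array([-1.05693424e-03,  1.04065376e-03, -1.11771626e-03,  8.72123457e-05,
        2.21367980e-03,  2.69428935e-04]), 'tau': array([ 1.00613168e-03, -4.80465746e+01,  2.98808545e+01,  4.03056256e-04,
       -8.83819030e-05,  7.91734720e-06]), 'tcp_pos': array([ 0.18242287, -0.54532739,  0.23131255]), 'orientation': array([3.01165424e-05, 9.87001351e-01, 1.60711957e-01, 1.39173034e-05]), 'wrist_force': array([ 0.43751271, -0.3330342 , -0.24406275]), 'ft_torque': array([ 0.02972677,  0.04256095, -0.04527768]), 'grip_force': 0.0, 'finger_gap': 0.0857951767179072}
```

```bash
cat > b.py <<'E'
from h import *
p=cam('top')
X=[[.257,.358,.04],[.699,.495,.04],[.661,.011,.04]]; uv=proj(p,X); print(uv.round())
im=cv2.cvtColor(p['pixels'],cv2.COLOR_RGB2BGR)
c=proj(p,[[.55,0,.05]])[0].astype(int);print(c)
x0,x1,y0,y1=max(c[0]-170,0),c[0]+170,max(c[1]-110,0),c[1]+110
cr=im[y0:y1,x0:x1];print(x0,y0)
cv2.imwrite('pics/crop1.png',cv2.resize(cr,None,fx=2.3,fy=2.3,interpolation=cv2.INTER_CUBIC))
def axis(t,z,near):
    for r in env.regions_of(t,p):
        m=r['mask'].astype(np.uint8);ys,xs=np.nonzero(m)
        W=pix2z(p,np.c_[xs,ys],z)[:,:2]
        if np.linalg.norm(W.mean(0)-near)<.08:
            rc=cv2.minAreaRect((W*1000).astype(np.float32)); bp=cv2.boxPoints(rc)
            e=bp[1]-bp[0],bp[2]-bp[1];l=max(e,key=np.linalg.norm)
            print(t,round(r['confidence'],2),np.round(rc[0]),np.round(rc[1]),'long axis deg',round(np.degrees(np.arctan2(l[1],l[0]))%180,1))
axis('caddy',.086,[.484,.033]);axis('tall_tin',.06,[.543,-.298]);axis('short_tin',.04,[.486,.312]);axis('board',.02,[.661,.011])
axis('tall_tin_top',.071,[.543,-.298]);axis('short_tin_top',.049,[.486,.312])
E
python3 b.py
```

```text
[[154. 299.]
 [119. 169.]
 [259. 177.]]
[262 208]
92 98
caddy 0.56 [480.  32.] [135. 282.] long axis deg 102.7
tall_tin 0.71 [ 534. -288.] [ 72. 102.] long axis deg 151.8
short_tin 0.57 [481. 308.] [75. 97.] long axis deg 169.4
board 0.57 [658.  12.] [169.  47.] long axis deg 85.9
tall_tin_top 0.91 [ 532. -286.] [ 74. 103.] long axis deg 151.8
short_tin_top 0.67 [480. 305.] [78. 97.] long axis deg 169.8
```

View pics/top0.png

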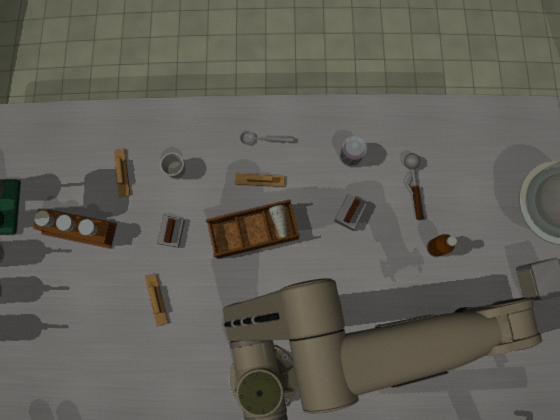

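View pics/crop1.png

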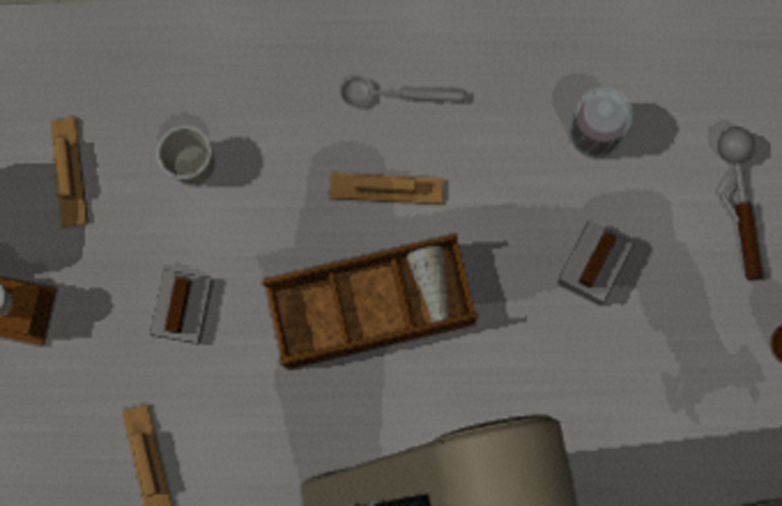

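The look-alike boards are at (157,299), (122,172) and (260,180) px. The one at (260,180) is farthest to the right (y≈0.01) and lies just beyond the caddy, so it is the one meant, and the enlarged crop confirms it. In the caddy, the left bay is the deep one (more shadow), the middle is shallow and the cone is on the right.

```bash
cat >> h.py <<'E'
def go(x,y,z,yaw,s=None):
    "print shift(mm) and rotvec (10deg) from the present pose to tool-down pose, tool x at yaw deg"
    s=s or env.get_state();q=s['orientation'];A=R.from_quat([q[1],q[2],q[3],q[0]])
    a=np.radians(yaw);B=R.from_matrix(np.array([[np.cos(a),np.sin(a),0],[np.sin(a),-np.cos(a),0],[0,0,-1]]))
    X=A.as_matrix()[:,0]
    print('shift',(A.inv().apply(np.array([x,y,z])-s['tcp_pos'])*1000).round(1),'turn',(np.degrees((A.inv()*B).as_rotvec())/10).round(2),
     '| tcp',s['tcp_pos'].round(4),'yaw',round(np.degrees(np.arctan2(X[1],X[0])),1),'t',round(s['clock'],2),'j',s['joint_pos'].round(2),'gap',round(s['finger_gap'],3))
E
python3 - <<'E'
from h import *
p=cam('wrist');print(np.array(p['mount']).round(3),p['fovy'])
go(.541,-.297,.25,148)
E
```

```text
[[-0.001  0.954  0.299  0.076]
 [ 1.     0.001  0.001  0.001]
 [ 0.001  0.299 -0.954 -0.143]
 [ 0.     0.     0.     1.   ]] 59.68958123572799
shift [ 418.9 -121.7  -18.7] turn [  0.     0.   -12.95] | tcp [ 0.1824 -0.5453  0.2313] yaw 18.5 t 1.9 j [-1.39  0.31  0.05  1.3  -0.    1.43] gap 0.085
```

Call:
move_arm(targets=[[[419,-122,-19],[0,0,-12.9],-1],[[419,-122,-19],[0,0,-12.9],-1],[[419,-122,-19],[0,0,-12.9],-1],[[419,-122,-19],[0,0,-12.9],-1],[[419,-122,-19],[0,0,-12.9],-1]])

```text
clock: 2.52
tcp_pos: [0.4405, -0.3663, 0.2452]
orientation: [0.0, 0.806, 0.592, -0.0]
wrist_force: [0.7, -0.5, 1.2]
finger_gap: 0.0856
grip_force: 0.0
```

```bash
python3 -c "
from h import *
go(.541,-.297,.25,148)"
```

```text
shift [96.2 75.1 -4.8] turn [ 0.    0.01 -7.54] | tcp [ 0.4405 -0.3663  0.2452] yaw 72.6 t 2.52 j [-0.83  0.31  0.07  1.33 -0.    1.04] gap 0.086
```

Call:
move_arm(targets=[[[96,75,-5],[0,0,-7.5],-1],[[96,75,-5],[0,0,-7.5],-1],[[96,75,-5],[0,0,-7.5],-1],[[96,75,-5],[0,0,-7.5],-1],[[96,75,-5],[0,0,-7.5],-1]])

```text
clock: 3.15
tcp_pos: [0.54, -0.2986, 0.2497]
orientation: [-0.0, 0.451, 0.892, -0.0]
wrist_force: [0.3, -0.7, 0.3]
finger_gap: 0.0853
grip_force: 0.0
```

Call:
move_arm(targets=[[[0,0,0],[0,0,-2],-1],[[0,0,0],[0,0,-2.2],-1],[[0,0,0],[0,0,-2.2],-1]])

```text
clock: 3.52
tcp_pos: [0.5397, -0.299, 0.2499]
orientation: [-0.0, 0.277, 0.961, -0.0]
wrist_force: [-0.2, -0.0, 0.2]
finger_gap: 0.0852
grip_force: 0.0
```

```bash
cat > w.py <<'E'
from h import *
import sys
# near look: find the dark bar of a tin (or a board's bar) by the net + minAreaRect on the z plane of its top
t,ztop,f,x,y=sys.argv[1],float(sys.argv[2]),sys.argv[3],float(sys.argv[4]),float(sys.argv[5])
p=cam('wrist');save(p,f)
for n in [t,t+'_top'] if 'tin' in t else [t]:
    print(n,[(np.round(r['centre'],4).tolist(),round(r['confidence'],2)) for r in env.landmark_of(n,p)][:3])
go(x,y,.25,148)
g=p['pixels'].astype(int);K,_=Kd(p)
for r in env.regions_of(t,p)[:1]:
    m=cv2.erode(r['mask'].astype(np.uint8),np.ones((5,5)))
    red=((g[...,0]>1.35*g[...,2])&(m>0)).astype(np.uint8)
    n,l,st,_=cv2.connectedComponentsWithStats(red);k=1+st[1:,4].argmax();ys,xs=np.nonzero(l==k)
    print('px box',st[k])
    W=pix2z(p,np.c_[xs,ys],ztop)[:,:2]*1000;rc=cv2.minAreaRect(W.astype(np.float32));b=cv2.boxPoints(rc)
    e=max((b[1]-b[0],b[2]-b[1]),key=np.linalg.norm);print('bar',np.round(rc[0],1),np.round(rc[1],1),np.degrees(np.arctan2(e[1],e[0]))%180)
E
python3 w.py tall_tin .071 pics/w1.png .541 -.297
```

```text
tall_tin [([0.5406, -0.2921, -0.0011], 0.62)]
tall_tin_top [([0.5411, -0.2961, 0.0678], 0.57)]
shift [ 0.   2.4 -0.1] turn [-0.    0.   -0.02] | tcp [ 0.5397 -0.299   0.2499] yaw 147.8 t 3.67 j [-0.64  0.39  0.21  1.38 -0.   -0.07] gap 0.085
px box [ 274  133   27   88 1844]
bar [ 539.2 -294.7] [19.3 79.4] 151.50401
```

View pics/w1.png

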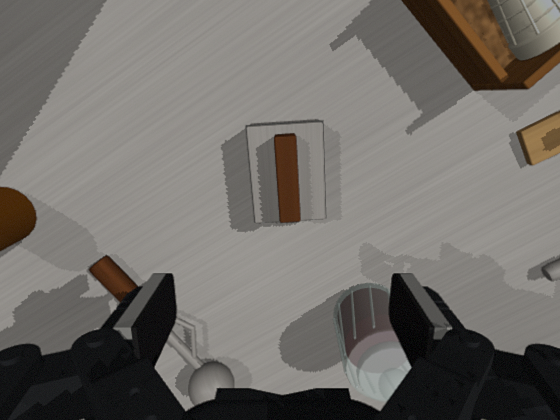

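The picture shows the tall tin ahead of the fingers, with its bar at about (287,177) px. It measures 19×79 mm on the top plane, as it should, with its axis at 151.5°.

```bash
python3 -c "
from h import *
go(.5395,-.295,.047,151.5)"
```

```text
shift [  2.3   3.3 202.9] turn [-0.    0.   -0.37] | tcp [ 0.5397 -0.299   0.2499] yaw 147.8 t 3.73 j [-0.64  0.39  0.21  1.38 -0.   -0.07] gap 0.085
```

Call:
move_arm(targets=[[[2,3,50],[0,0,-0.37],-1],[[2,3,105],[0,0,-0.37],-1],[[2,3,155],[0,0,-0.37],-0.5],[[2,3,185],[0,0,-0.37],-0.3],[[2,3,203],[0,0,-0.37],-0.2]], squeeze=50)

```text
clock: 4.35
tcp_pos: [0.5385, -0.2946, 0.0447]
orientation: [-0.001, 0.246, 0.969, 0.001]
wrist_force: [-0.6, -0.2, 0.3]
finger_gap: 0.0513
grip_force: 0.0
```

Call:
move_arm(targets=[[[0,0,0],[0,0,0],-0.2],[[0,0,0],[0,0,0],1],[[0,0,0],[0,0,0],1],[[0,0,0],[0,0,0],1],[[0,0,0],[0,0,0],1]])

```text
clock: 4.97
tcp_pos: [0.5408, -0.2956, 0.0483]
orientation: [0.001, 0.245, 0.97, -0.0]
wrist_force: [1.8, 3.0, 6.3]
finger_gap: 0.0191
grip_force: 55.7
```

```bash
python3 -c "
from h import *
go(.467,.123,.2,192)"
```

```text
shift [ 263.3  333.4 -152.3] turn [-0.    0.02 -4.04] | tcp [ 0.5408 -0.2956  0.0483] yaw 151.6 t 4.97 j [-0.63  0.5  -0.14  0.93  0.   -0.14] gap 0.019
```

```bash
cat > c.py <<'E'
from h import *
c=np.array([[265,281],[456,236],[475,322],[287,366]])/2.3+[92,98]
p=cam('top');W=pix2z(p,c,.086);print(W.round(4),W.mean(0).round(4));e=(W[0]-W[1])+(W[3]-W[2]);print('y-axis deg',np.degrees(np.arctan2(e[1],e[0]))-90, np.linalg.norm(W[0]-W[1]),np.linalg.norm(W[0]-W[3]))
go(.57,.05,.30,192)
E
python3 c.py
```

```text
[[ 0.5084  0.1786  0.086 ]
 [ 0.5695 -0.0911  0.086 ]
 [ 0.4469 -0.1158  0.086 ]
 [ 0.3882  0.1463  0.086 ]] [0.4782 0.0295 0.086 ]
y-axis deg 12.692569800150352 0.2764879058589662 0.12453501445418842
shift [ 137.7  318.1 -252. ] turn [-0.    0.02 -4.04] | tcp [ 0.5408 -0.2956  0.0483] yaw 151.6 t 5.03 j [-0.63  0.5  -0.14  0.93  0.   -0.14] gap 0.019
```

Call:
move_arm(targets=[[[0,0,-25],[0,0,0],1],[[0,0,-80],[0,0,0],1],[[0,0,-140],[0,0,0],1],[[35,40,-190],[0,0,-1],1],[[70,90,-220],[0,0,-2],1]])

```text
clock: 5.65
tcp_pos: [0.5221, -0.1967, 0.2608]
orientation: [0.0, 0.072, 0.997, -0.001]
wrist_force: [0.4, 1.2, -3.7]
finger_gap: 0.0185
grip_force: 54.3
```

```bash
python3 -c "
from h import *
go(.57,.05,.30,192)"
```

```text
shift [-12.2 251.  -39.4] turn [-0.01  0.   -2.02] | tcp [ 0.5221 -0.1967  0.2608] yaw 171.8 t 5.65 j [-0.5   0.27  0.06  1.36 -0.   -0.36] gap 0.018
```

Call:
move_arm(targets=[[[-12,251,-39],[0,0,-2.02],1],[[-12,251,-39],[0,0,-2.02],1],[[-12,251,-39],[0,0,-2.02],1],[[-12,251,-39],[0,0,-2.02],1],[[-12,251,-39],[0,0,-2.02],1]])

```text
clock: 6.28
tcp_pos: [0.5709, 0.0539, 0.2982]
orientation: [-0.0, -0.106, 0.994, 0.0]
wrist_force: [0.7, -0.0, -4.5]
finger_gap: 0.0189
grip_force: 54.3
```

Run:
```python
from h import *
p=cam('wrist');save(p,'pics/w2.png');go(.467,.123,.2,192)
np.savez('w2.npz',px=p['pixels'],E=ext(p))
for t in ['caddy','thin_liner','thick_liner','packed_cone','board']:
    print(t,[(np.round(r['centre'],4).tolist(),round(r['confidence'],2)) for r in env.landmark_of(t,p)][:3])
```

```text
shift [86.5 90.8 98. ] turn [-0.   -0.01  0.01] | tcp [0.5707 0.0524 0.2979] yaw -167.9 t 6.33 j [-0.05  0.3   0.19  1.46 -0.   -0.26] gap 0.019
caddy []
thin_liner [([0.4615, 0.1282, 0.0039], 0.71)]
thick_liner [([0.4864, 0.0264, 0.0079], 0.56)]
packed_cone [([0.5014, -0.0557, 0.0064], 0.64)]
board []
```

View pics/w2.png

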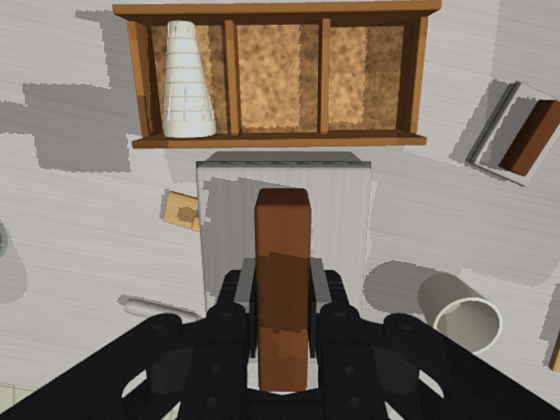

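```bash
cat > f.py <<'E'
from h import *
from scipy.optimize import least_squares
p=cam('wrist')
C=[[.062,-.142,.086],[.062,.142,.086],[-.062,-.142,.086],[-.062,.142,.086]]
def T(v,X): 
    c,s=np.cos(v[2]),np.sin(v[2]); X=np.array(X);return np.c_[v[0]+c*X[:,0]-s*X[:,1],v[1]+s*X[:,0]+c*X[:,1],X[:,2]]
obs=np.array([[133,147],[426,144],[113,5],[441,2]])
r=least_squares(lambda v:(proj(p,T(v,C))-obs).ravel(),[.482,.031,.21]);v=r.x
print(v[:2].round(4),np.degrees(v[2]),r.fun.reshape(-1,2).round(1))
for n,y in [('thin',.092),('thick',0)]: print(n,T(v,[[0,y,0]])[0].round(4))
im=cv2.cvtColor(p['pixels'],cv2.COLOR_RGB2BGR);big=cv2.resize(im[0:190,90:470],None,fx=2,fy=2,interpolation=cv2.INTER_CUBIC)
def rect(x0,x1,y0,y1,z,col):
    P=proj(p,T(v,[[x0,y0,z],[x1,y0,z],[x1,y1,z],[x0,y1,z]]));cv2.polylines(big,[np.int32((P-[90,0])*2)],True,col,1)
rect(-.062,.062,-.142,.142,.086,(0,255,0));rect(-.054,.054,-.134,.134,.058,(255,0,0));rect(-.054,.054,.05,.134,.012,(0,0,255));rect(-.054,.054,-.042,.042,.034,(255,0,255))
cv2.imwrite('pics/f.png',big);np.save('caddy.npy',v)
E
python3 f.py
```

```text
[0.4853 0.026 ] 12.210579262297644 [[-1.4  2.2]
 [ 0.7  2.3]
 [-1.5 -1.1]
 [ 2.1 -1.7]]
thin [0.4659 0.1159 0.    ]
thick [0.4853 0.026  0.    ]
```

View pics/f.png

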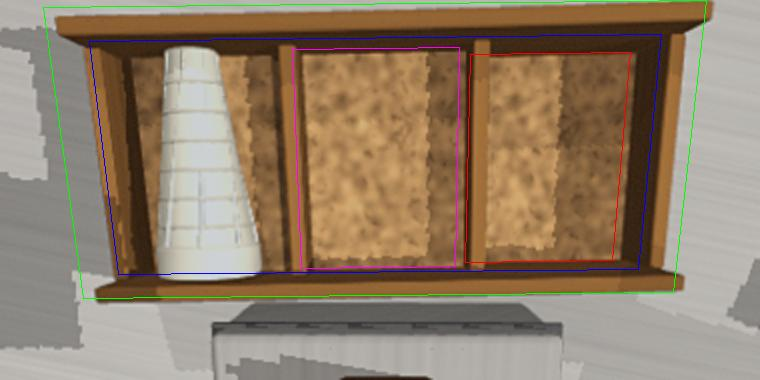

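```bash
sed -i 's/^obs=.*/obs=np.array([[138.2,151],[432,145],[118.5,8.5],[446,1]])/' f.py; python3 f.py
python3 - <<'E'
from h import *
go(.57,.05,.3,192)
p=cam('top')
c=np.array([[265,281],[456,236],[475,322],[287,366]])/2.3+[92,98]
import f
C=[[.062,.142,.086],[.062,-.142,.086],[-.062,-.142,.086],[-.062,.142,.086]]
print((proj(p,f.T(f.v,C))-c).round(1))
E
```

```text
[0.486  0.0309] 12.810714531754831 [[-0.5  1.3]
 [ 0.2  1.2]
 [-1.6 -0.6]
 [ 1.8 -0.8]]
thin [0.4656 0.1206 0.    ]
thick [0.486  0.0309 0.    ]
shift [ 0.5  1.5 -1.8] turn [-0.   -0.   -0.03] | tcp [0.5708 0.0486 0.2982] yaw -168.3 t 6.67 j [-0.06  0.3   0.19  1.46 -0.   -0.26] gap 0.019
[0.4862 0.0312] 12.832051179227662 [[-0.4  1.2]
 [ 0.1  1.1]
 [-1.5 -0.6]
 [ 1.8 -0.8]]
thin [0.4658 0.1209 0.    ]
thick [0.4862 0.0312 0.    ]
[[-1.5 -2. ]
 [ 0.7 -2.6]
 [ 1.6 -3.3]
 [-3.  -1.9]]
```

View pics/f.png

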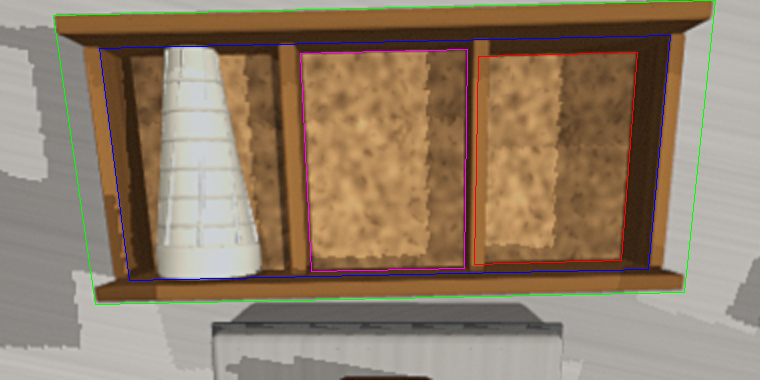

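The overlay matches the rims, the dividers and both liners (red at 475–637, magenta at 300–466 px in the crop). The caddy is at (0.486, 0.031) with yaw ≈12.7°.

```bash
python3 -c "
from h import *
go(.467,.122,.165,192.7)"
```

```text
shift [ 86.9  92.7 133.4] turn [-0.  -0.  -0.1] | tcp [0.5709 0.0489 0.2983] yaw -168.3 t 6.78 j [-0.05  0.3   0.19  1.46 -0.   -0.26] gap 0.019
```

Call:
move_arm(targets=[[[45,46,30],[0,0,-0.05],1],[[87,93,80],[0,0,-0.1],1],[[87,93,125],[0,0,-0.1],1],[[87,93,133],[0,0,-0.1],1],[[87,93,133],[0,0,-0.1],1]])

```text
clock: 7.4
tcp_pos: [0.4679, 0.1229, 0.1662]
orientation: [0.001, -0.111, 0.994, -0.0]
wrist_force: [-0.0, 0.5, -2.6]
finger_gap: 0.0192
grip_force: 54.2
```

Run:
```python
from h import *
go(.467,.122,.061,192.7)
for n in ['top','wrist']:
    p=cam(n)
    for t in ['tall_tin','tall_tin_top']: print(n,t,[(np.round(r['centre'],4).tolist(),round(r['confidence'],2)) for r in env.landmark_of(t,p)][:2])
go(.467,.122,.061,192.7);save(p,'pics/w3.png')
```

```text
shift [  1.2  -0.6 105.2] turn [-0.    0.01  0.01] | tcp [0.4679 0.1229 0.1662] yaw -167.2 t 7.4 j [ 0.09  0.17 -0.31  1.1  -0.   -0.13] gap 0.019
top tall_tin [([0.4701, 0.1209, 0.1168], 0.73)]
top tall_tin_top [([0.4724, 0.1198, 0.1884], 0.49), ([0.6596, 0.0095, 0.0008], 0.17)]
wrist tall_tin [([0.4693, 0.128, 0.1193], 0.74)]
wrist tall_tin_top [([0.4694, 0.1225, 0.1925], 0.74), ([0.4718, 0.1285, 0.117], 0.51)]
shift [  2.2  -0.5 106. ] turn [-0.    0.02  0.01] | tcp [0.4687 0.123  0.167 ] yaw -167.2 t 7.7 j [ 0.09  0.17 -0.3   1.1  -0.   -0.13] gap 0.019
```

View pics/w3.png

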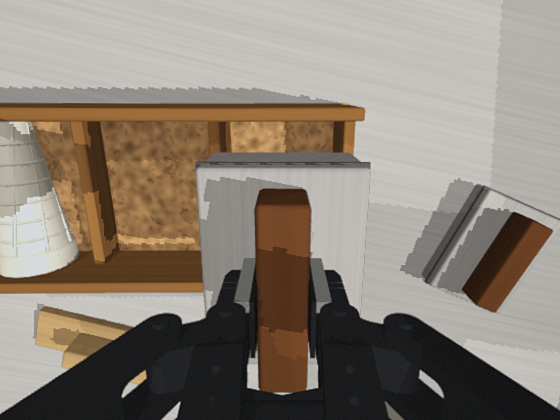

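The tin hangs straight in the fingers above the left bay, square to the caddy. I'll lower it now.

Call:
move_arm(targets=[[[2,-1,20],[0,0,0],1],[[2,-1,45],[0,0,0],1],[[2,-1,65],[0,0,0],1],[[2,-1,80],[0,0,0],1],[[2,-1,90],[0,0,0],1]])

```text
clock: 8.32
tcp_pos: [0.4654, 0.1218, 0.0751]
orientation: [0.0, -0.112, 0.994, -0.0]
wrist_force: [-0.1, 0.4, -3.0]
finger_gap: 0.0188
grip_force: 54.2
```

Call:
move_arm(targets=[[[0,0,5],[0,0,0],1],[[0,0,9],[0,0,0],1],[[0,0,12],[0,0,0],1],[[0,0,14],[0,0,0],1],[[0,0,15],[0,0,0],1]])

```text
clock: 8.95
tcp_pos: [0.4652, 0.1219, 0.0605]
orientation: [0.0, -0.112, 0.994, -0.0]
wrist_force: [-0.2, 1.0, -4.1]
finger_gap: 0.0191
grip_force: 54.2
```

```bash
python3 -c "
from h import *
go(.467,.122,.061,192.7)"
```

```text
shift [-1.8 -0.3 -0.5] turn [-0.    0.    0.01] | tcp [0.4652 0.1219 0.0605] yaw -167.2 t 8.95 j [ 0.09  0.26 -0.48  0.84 -0.   -0.13] gap 0.019
```

Call:
move_arm(targets=[[[0,0,1.5],[0,0,0],1],[[0,0,2],[0,0,0],1]])

```text
clock: 9.2
tcp_pos: [0.4656, 0.122, 0.0601]
orientation: [0.001, -0.112, 0.994, -0.0]
wrist_force: [-4.3, -0.1, 12.7]
finger_gap: 0.0187
grip_force: 56.5
```

Contact with the floor: the wrist force went from −4 to +12.7 N at the expected height. I'll release and rise.

Call:
move_arm(targets=[[[0,0,0.5],[0,0,0],0.5],[[0,0,0.5],[0,0,0],0],[[0,0,0.5],[0,0,0],0],[[0,0,-20],[0,0,0],0],[[0,0,-70],[0,0,0],-0.2]])

```text
clock: 9.82
tcp_pos: [0.463, 0.1216, 0.127]
orientation: [-0.003, -0.112, 0.994, 0.0]
wrist_force: [1.1, -0.3, 0.9]
finger_gap: 0.0512
grip_force: 0.0
```

```bash
python3 -c "
from h import *
go(.486,.312,.25,168)"
```

```text
shift [ -64.   180.6 -123.2] turn [-0.   -0.03  2.48] | tcp [0.463  0.1216 0.127 ] yaw -167.2 t 9.82 j [ 0.09  0.19 -0.38  1.01 -0.   -0.13] gap 0.051
```

Call:
move_arm(targets=[[[0,20,-60],[0,0,0.8],-0.4],[[-64,181,-123],[0,0,2.48],-1],[[-64,181,-123],[0,0,2.48],-1],[[-64,181,-123],[0,0,2.48],-1],[[-64,181,-123],[0,0,2.48],-1]])

```text
clock: 10.45
tcp_pos: [0.4882, 0.3164, 0.2525]
orientation: [0.001, 0.102, 0.995, 0.001]
wrist_force: [0.2, -0.6, -0.4]
finger_gap: 0.0849
grip_force: 0.0
```

Call:
move_arm(targets=[[[0,0,0],[0,0,0],-1]])

```text
clock: 10.58
tcp_pos: [0.4869, 0.3125, 0.2507]
orientation: [-0.0, 0.104, 0.995, -0.001]
wrist_force: [0.6, -0.2, -0.2]
finger_gap: 0.0856
grip_force: 0.0
```

```bash
python3 w.py short_tin .049 pics/w4.png .486 .312
python3 - <<'E'
from h import *
for n in ['top','side']:
    p=cam(n)
    for t in ['tall_tin','tall_tin_top']: print(n,t,[(np.round(r['centre'],4).tolist(),round(r['confidence'],2)) for r in env.landmark_of(t,p)][:2])
go(.486,.312,.025,168)
E
```

```text
short_tin [([0.4837, 0.309, -0.0012], 0.66), ([0.464, 0.1199, 0.0846], 0.4)]
short_tin_top [([0.486, 0.3128, 0.0503], 0.74), ([0.4829, 0.3144, 0.0002], 0.67), ([0.4869, 0.0289, 0.0069], 0.39)]
shift [1.  0.7 0.7] turn [-0.01 -0.01  1.99] | tcp [0.4868 0.3111 0.2507] yaw 167.9 t 10.72 j [ 0.43  0.32  0.1   1.35 -0.    0.64] gap 0.085
px box [ 271  131   22   82 1630]
bar [483.4 311.2] [19.2 78.9] 169.43738
top tall_tin [([0.4657, 0.1207, 0.0104], 0.61)]
top tall_tin_top [([0.4677, 0.1194, 0.087], 0.76), ([0.4667, 0.1235, 0.0083], 0.24)]
side tall_tin [([0.4645, 0.1194, 0.0115], 0.63), ([0.4829, 0.0337, 0.0052], 0.21)]
side tall_tin_top [([0.4251, -0.5888, -0.0004], 0.19)]
shift [  1.3  -0.3 226.5] turn [-0.  0. -0.] | tcp [0.4873 0.3121 0.2515] yaw 168.0 t 11.07 j [ 0.43  0.32  0.1   1.35 -0.    0.64] gap 0.085
```

View pics/w4.png

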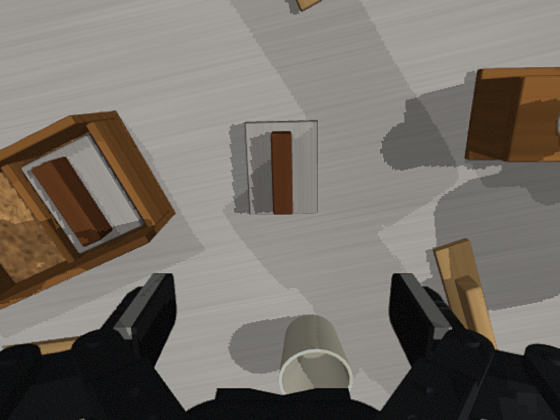

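The short tin's bar is at about (282,172) px, 19×79 mm, with its axis at 169.4°. The tall tin sits level in the left bay, with its top detected at z≈0.085.

Call:
move_arm(targets=[[[3,-1,55],[0,0,-0.14],-1],[[3,-1,115],[0,0,-0.14],-1],[[3,-1,170],[0,0,-0.14],-0.5],[[3,-1,205],[0,0,-0.14],-0.3],[[3,-1,225],[0,0,-0.14],-0.2]])

```text
clock: 11.7
tcp_pos: [0.4827, 0.3114, 0.024]
orientation: [-0.001, 0.092, 0.996, -0.001]
wrist_force: [0.6, 0.2, 0.3]
finger_gap: 0.051
grip_force: 0.0
```

Call:
move_arm(targets=[[[0,0,0],[0,0,0],-0.2],[[0,0,0],[0,0,0],1],[[0,0,0],[0,0,0],1],[[0,0,0],[0,0,0],1],[[0,0,0],[0,0,0],1]])

```text
clock: 12.32
tcp_pos: [0.4853, 0.3126, 0.0281]
orientation: [0.001, 0.092, 0.996, 0.001]
wrist_force: [-0.2, -0.9, 7.0]
finger_gap: 0.0191
grip_force: 50.4
```

Call:
move_arm(targets=[[[0,0,-20],[0,0,0],1],[[0,0,-60],[0,0,0],1],[[0,0,-115],[0,0,0],1],[[0,0,-165],[0,0,0],1],[[0,0,-185],[0,0,0],1]])

```text
clock: 12.95
tcp_pos: [0.4852, 0.3128, 0.215]
orientation: [0.002, 0.092, 0.996, 0.001]
wrist_force: [0.4, -0.5, -4.1]
finger_gap: 0.0189
grip_force: 49.5
```

```bash
python3 -c "
from h import *
go(.486,.031,.19,192.7)"
```

```text
shift [ -52.4 -277.    24.4] turn [ 0.01  0.03 -2.33] | tcp [0.4852 0.3128 0.215 ] yaw 169.4 t 12.95 j [0.43 0.32 0.01 1.26 0.   0.62] gap 0.019
```

Call:
move_arm(targets=[[[-54,-277,24],[0,0,-2.33],1],[[-54,-277,24],[0,0,-2.33],1],[[-54,-277,24],[0,0,-2.33],1],[[-54,-277,24],[0,0,-2.33],1],[[-54,-277,24],[0,0,-2.33],1]])

```text
clock: 13.58
tcp_pos: [0.4855, 0.0277, 0.1871]
orientation: [-0.0, -0.11, 0.994, -0.0]
wrist_force: [1.3, 0.1, -2.7]
finger_gap: 0.0189
grip_force: 50.0
```

Call:
move_arm(targets=[[[0,0,0],[0,0,0],1],[[0,0,0],[0,0,0],1]])

```text
clock: 13.82
tcp_pos: [0.4861, 0.0303, 0.1874]
orientation: [-0.0, -0.111, 0.994, 0.0]
wrist_force: [-0.6, 0.3, -3.1]
finger_gap: 0.019
grip_force: 50.2
```

Run:
```python
from h import *
p=cam('wrist');save(p,'pics/w5.png')
for t in ['short_tin','short_tin_top']: print(t,[(np.round(r['centre'],4).tolist(),round(r['confidence'],2)) for r in env.landmark_of(t,p)][:2])
go(.487,.0312,.062,192.7)
```

```text
short_tin [([0.4871, 0.0298, 0.1582], 0.79)]
short_tin_top [([0.4872, 0.0326, 0.2067], 0.96)]
shift [-7.000e-01 -1.000e-01  1.255e+02] turn [ 0.   -0.    0.01] | tcp [0.4863 0.0312 0.1875] yaw -167.2 t 13.97 j [-0.1   0.16 -0.26  1.15  0.   -0.33] gap 0.019
```

View pics/w5.png

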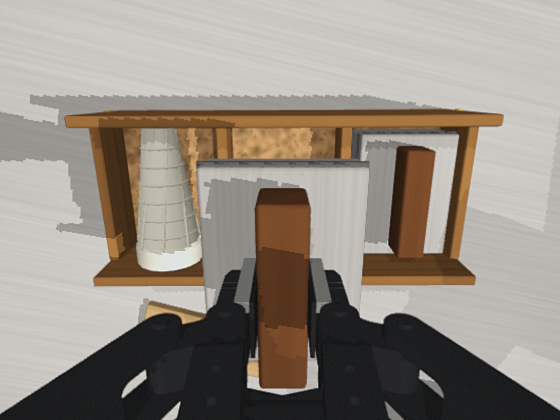

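The short tin hangs square over the middle bay, and the tall tin is seated at about (410,200) px. I'll lower it now.

Call:
move_arm(targets=[[[0,0,30],[0,0,0],1],[[0,0,60],[0,0,0],1],[[0,0,85],[0,0,0],1],[[0,0,103],[0,0,0],1],[[0,0,113],[0,0,0],1]])

```text
clock: 14.6
tcp_pos: [0.4858, 0.0311, 0.0735]
orientation: [-0.001, -0.112, 0.994, 0.0]
wrist_force: [0.7, -0.6, -2.9]
finger_gap: 0.0192
grip_force: 50.2
```

Call:
move_arm(targets=[[[0,0,4],[0,0,0],1],[[0,0,7],[0,0,0],1],[[0,0,9],[0,0,0],1],[[0,0,10.5],[0,0,0],1],[[0,0,11.5],[0,0,0],1]])

```text
clock: 15.22
tcp_pos: [0.4865, 0.0299, 0.0631]
orientation: [0.0, -0.111, 0.994, -0.0]
wrist_force: [-0.3, -0.4, -4.0]
finger_gap: 0.0188
grip_force: 50.2
```

Call:
move_arm(targets=[[[0,0,1],[0,0,0],1],[[0,0,1.5],[0,0,0],1]])

```text
clock: 15.48
tcp_pos: [0.4864, 0.0299, 0.0621]
orientation: [0.0, -0.111, 0.994, -0.0]
wrist_force: [-4.2, -1.0, 7.7]
finger_gap: 0.0188
grip_force: 51.5
```

Call:
move_arm(targets=[[[0,0,0.5],[0,0,0],0.5],[[0,0,0.5],[0,0,0],0],[[0,0,0.5],[0,0,0],0],[[0,0,-20],[0,0,0],0],[[0,0,-70],[0,0,0],-0.2]])

```text
clock: 16.1
tcp_pos: [0.4843, 0.0302, 0.1301]
orientation: [-0.003, -0.111, 0.994, 0.001]
wrist_force: [0.9, -0.2, 1.3]
finger_gap: 0.0511
grip_force: 0.0
```

```bash
python3 -c "
from h import *
go(.662,.011,.25,86)"
```

```text
shift [-168.5  -57.6 -120.9] turn [-0.02 -0.03 10.67] | tcp [0.4843 0.0302 0.1301] yaw -167.3 t 16.1 j [-0.1   0.2  -0.36  1.02 -0.   -0.33] gap 0.051
```

Call:
move_arm(targets=[[[0,0,-60],[0,0,1],-0.5],[[-168,-58,-121],[0,0,10.67],-1],[[-168,-58,-121],[0,0,10.67],-1],[[-168,-58,-121],[0,0,10.67],-1],[[-168,-58,-121],[0,0,10.67],-1]])

```text
clock: 16.73
tcp_pos: [0.6683, 0.0094, 0.2513]
orientation: [0.001, 0.347, 0.938, 0.0]
wrist_force: [-0.7, 0.7, -0.6]
finger_gap: 0.0854
grip_force: 0.0
```

```bash
python3 -c "
from h import *
go(.662,.011,.25,86)"
```

```text
shift [ 5.8 -2.9  1.3] turn [0.01 0.01 5.34] | tcp [0.6683 0.0094 0.2513] yaw 139.4 t 16.73 j [-0.11  0.5   0.38  1.44 -0.    0.6 ] gap 0.085
```

Call:
move_arm(targets=[[[3,0,0],[0,0,5.34],-1],[[3,0,0],[0,0,5.34],-1],[[3,0,0],[0,0,5.34],-1],[[3,0,0],[0,0,5.34],-1],[[3,0,0],[0,0,5.34],-1]])

```text
clock: 17.35
tcp_pos: [0.6607, 0.0124, 0.2521]
orientation: [-0.0, 0.731, 0.682, -0.0]
wrist_force: [0.6, -0.5, 0.9]
finger_gap: 0.0853
grip_force: 0.0
```

Call:
move_arm(targets=[[[0,0,0],[0,0,0],-1],[[0,0,0],[0,0,0],-1]])

```text
clock: 17.6
tcp_pos: [0.6608, 0.0124, 0.2523]
orientation: [-0.0, 0.728, 0.685, -0.0]
wrist_force: [0.5, 0.0, 0.8]
finger_gap: 0.0854
grip_force: 0.0
```

Run:
```python
from h import *
p=cam('wrist');save(p,'pics/w6.png')
for t in ['board','tall_tin','tall_tin_top','short_tin','short_tin_top','thick_liner']: print(t,[(np.round(r['centre'],4).tolist(),round(r['confidence'],2)) for r in env.landmark_of(t,p)][:2])
for r in env.regions_of('board',p)[:2]:
    ys,xs=np.nonzero(r['mask']);W=pix2z(p,np.c_[xs,ys],.01)[:,:2]*1000;rc=cv2.minAreaRect(W.astype(np.float32));b=cv2.boxPoints(rc)
    e=max((b[1]-b[0],b[2]-b[1]),key=np.linalg.norm);print(round(r['confidence'],2),'blade',np.round(rc[0],1),np.round(rc[1],1),np.degrees(np.arctan2(e[1],e[0]))%180)
p=cam('top')
for t in ['tall_tin','tall_tin_top','short_tin','short_tin_top']: print(t,[(np.round(r['centre'],4).tolist(),round(r['confidence'],2)) for r in env.landmark_of(t,p)][:2])
go(.662,.011,.014,86)
```

```text
board [([0.6613, 0.0132, 0.0008], 0.75)]
tall_tin [([0.4645, 0.1261, 0.0126], 0.71)]
tall_tin_top [([0.4645, 0.1209, 0.085], 0.92)]
short_tin [([0.4851, 0.0289, 0.0318], 0.59)]
short_tin_top [([0.489, 0.0311, 0.0837], 0.95)]
thick_liner [([0.4847, 0.0318, -0.002], 0.24)]
0.77 blade [662.6   8.8] [168.4  40.7] 86.127945
tall_tin []
tall_tin_top []
short_tin [([0.4872, 0.0276, 0.0021], 0.53), ([0.4881, 0.0338, 0.0341], 0.52)]
short_tin_top [([0.4856, 0.0302, 0.0807], 0.52)]
shift [ -1.3   1.3 238.5] turn [0.   0.   0.04] | tcp [0.6608 0.0124 0.2525] yaw 86.4 t 18.25 j [-0.1   0.49  0.36  1.44 -0.    1.53] gap 0.085
```

View pics/w6.png

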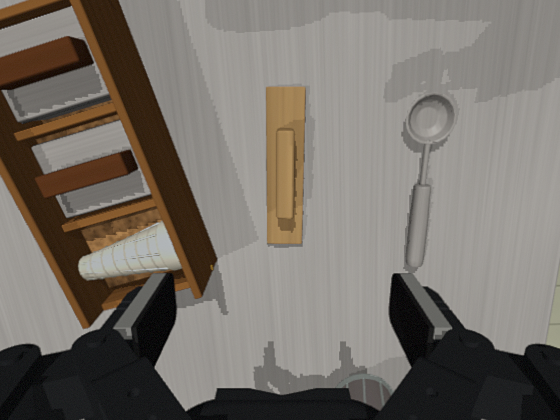

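The board is at about (286,165) px, centred near (0.6625, 0.0105), 168×41 mm at 86°. Both tins are seated, with tops at z≈0.084. I'll grasp the board.

Call:
move_arm(targets=[[[-2,1.5,60],[0,0,0.04],-1],[[-2,1.5,120],[0,0,0.04],-1],[[-2,1.5,175],[0,0,0.04],-0.5],[[-2,1.5,215],[0,0,0.04],-0.3],[[-2,1.5,238],[0,0,0.04],-0.2]])

```text
clock: 18.88
tcp_pos: [0.6603, 0.0104, 0.0115]
orientation: [-0.001, 0.732, 0.682, -0.001]
wrist_force: [-0.0, 0.5, 0.0]
finger_gap: 0.0513
grip_force: 0.0
```

Call:
move_arm(targets=[[[0,0,0],[0,0,0],-0.2],[[0,0,0],[0,0,0],1],[[0,0,0],[0,0,0],1],[[0,0,0],[0,0,0],1],[[0,0,0],[0,0,0],1]])

```text
clock: 19.5
tcp_pos: [0.6637, 0.0101, 0.0166]
orientation: [0.001, 0.732, 0.682, 0.001]
wrist_force: [0.8, 0.1, 5.8]
finger_gap: 0.017
grip_force: 51.3
```

Call:
move_arm(targets=[[[0,0,-20],[0,0,0],1],[[0,0,-60],[0,0,0],1],[[0,0,-115],[0,0,0],1],[[0,0,-165],[0,0,0],1],[[0,0,-185],[0,0,0],1]])

```text
clock: 20.12
tcp_pos: [0.6634, 0.0102, 0.2038]
orientation: [0.002, 0.732, 0.682, 0.002]
wrist_force: [-0.2, -0.0, -2.4]
finger_gap: 0.0168
grip_force: 50.4
```

Run:
```python
from h import *
p=cam('wrist')
print([(np.round(r['centre'],4).tolist(),round(r['confidence'],2)) for r in env.landmark_of('board',p)][:2])
a=np.radians(12.7);print(y:=np.array([.486,.031])+.120*np.array([-np.sin(a),np.cos(a)]))
go(y[0],y[1],.2,192.7)
```

```text
[([0.6617, 0.0121, 0.1883], 0.91)]
[0.45961846 0.14806415]
shift [ 123.2 -213.2    1.7] turn [  0.02   0.03 -10.67] | tcp [0.6636 0.0101 0.203 ] yaw 86.0 t 20.23 j [-0.11  0.49  0.25  1.32 -0.    1.54] gap 0.017
```

Call:
move_arm(targets=[[[123,-213,2],[0,0,-10.67],1],[[123,-213,2],[0,0,-10.67],1],[[123,-213,2],[0,0,-10.67],1],[[123,-213,2],[0,0,-10.67],1],[[123,-213,2],[0,0,-10.67],1]])

```text
clock: 20.85
tcp_pos: [0.4529, 0.1496, 0.1958]
orientation: [-0.002, 0.34, 0.94, -0.001]
wrist_force: [1.2, -0.8, -1.9]
finger_gap: 0.0169
grip_force: 50.3
```

```bash
python3 -c "
from h import *
go(.4596,.148,.2,192.7)"
```

```text
shift [-6.2  3.  -4.3] turn [-0.01 -0.03 -5.24] | tcp [0.4529 0.1496 0.1958] yaw 140.3 t 20.85 j [ 0.15  0.14 -0.26  1.17  0.    0.84] gap 0.017
```

Call:
move_arm(targets=[[[-4,3,0],[0,0,-5.24],1],[[-4,3,0],[0,0,-5.24],1],[[-4,3,0],[0,0,-5.24],1],[[-4,3,0],[0,0,-5.24],1],[[-4,3,0],[0,0,-5.24],1]])

```text
clock: 21.48
tcp_pos: [0.4621, 0.1475, 0.1957]
orientation: [-0.001, -0.108, 0.994, -0.0]
wrist_force: [0.2, 0.2, -1.0]
finger_gap: 0.0171
grip_force: 50.3
```

Call:
move_arm(targets=[[[0,0,0],[0,0,0],1],[[0,0,0],[0,0,0],1]])

```text
clock: 21.72
tcp_pos: [0.4628, 0.1476, 0.1966]
orientation: [-0.001, -0.104, 0.995, -0.0]
wrist_force: [-1.0, 0.6, -0.8]
finger_gap: 0.0172
grip_force: 50.3
```

Run:
```python
from h import *
go(.4596,.148,.106,192.7)
p=cam('wrist')
for t in ['board','caddy']: print(t,[(np.round(r['centre'],4).tolist(),round(r['confidence'],2)) for r in env.landmark_of(t,p)][:2])
```

```text
shift [ 2.9  1.  90.6] turn [ 0.   -0.01 -0.08] | tcp [0.4628 0.1476 0.1966] yaw -168.1 t 21.73 j [ 0.14  0.16 -0.24  1.17 -0.   -0.06] gap 0.017
board [([0.4643, 0.1507, 0.1806], 0.96)]
caddy []
```

Call:
move_arm(targets=[[[3,1,25],[0,0,-0.08],1],[[3,1,50],[0,0,-0.08],1],[[3,1,70],[0,0,-0.08],1],[[3,1,82],[0,0,-0.08],1],[[3,1,88],[0,0,-0.08],1]])

```text
clock: 22.5
tcp_pos: [0.46, 0.148, 0.109]
orientation: [-0.0, -0.112, 0.994, -0.0]
wrist_force: [0.6, 0.5, -0.6]
finger_gap: 0.017
grip_force: 50.4
```

Call:
move_arm(targets=[[[0,0,2],[0,0,0],1],[[0,0,4],[0,0,0],1],[[0,0,5],[0,0,0],1],[[0,0,5],[0,0,0],1]])

```text
clock: 23.0
tcp_pos: [0.4603, 0.1481, 0.1047]
orientation: [0.0, -0.112, 0.994, -0.0]
wrist_force: [0.0, -0.5, -1.7]
finger_gap: 0.0173
grip_force: 50.4
```

Call:
move_arm(targets=[[[0,0,1],[0,0,0],1],[[0,0,2],[0,0,0],1],[[0,0,2],[0,0,0],1]])

```text
clock: 23.38
tcp_pos: [0.4602, 0.148, 0.1025]
orientation: [0.0, -0.112, 0.994, -0.0]
wrist_force: [-0.5, -0.9, -1.1]
finger_gap: 0.0171
grip_force: 50.4
```

Call:
move_arm(targets=[[[0,0,1],[0,0,0],1],[[0,0,1.5],[0,0,0],1],[[0,0,1.5],[0,0,0],1]])

```text
clock: 23.75
tcp_pos: [0.4602, 0.148, 0.1025]
orientation: [0.001, -0.112, 0.994, -0.0]
wrist_force: [-4.0, -1.2, 11.1]
finger_gap: 0.0167
grip_force: 52.3
```

The board rests on both rims with about 12 N down. I'll slide it along tool −y.

Call:
move_arm(targets=[[[0,-8,0],[0,0,0],1],[[0,-20,0],[0,0,0],1],[[0,-32,0],[0,0,0],1],[[0,-44,0],[0,0,0],1],[[0,-56,0],[0,0,0],1]])

```text
clock: 24.38
tcp_pos: [0.4738, 0.095, 0.1025]
orientation: [0.002, -0.113, 0.994, 0.002]
wrist_force: [-1.5, 7.0, 9.2]
finger_gap: 0.0168
grip_force: 51.7
```

```bash
cat > s.py <<'E'
from h import *
s=env.get_state();a=np.radians(12.7);d=s['tcp_pos'][:2]-[.486,.031];print('caddy x,y',(np.array([[np.cos(a),np.sin(a)],[-np.sin(a),np.cos(a)]])@d).round(4),s['wrist_force'].round(1));
p=cam('wrist');print([(np.round(r['centre'],4).tolist(),round(r['confidence'],2)) for r in env.landmark_of('board',p)][:2])
go(.486+.120*np.sin(a),.031-.120*np.cos(a),.102,192.7)
E
python3 s.py
```

```text
caddy x,y [0.0021 0.0651] [-1.5  7.   9.2]
[([0.5019, -0.0544, 0.0073], 0.66), ([0.4723, 0.0974, 0.0848], 0.65)]
shift [   2.7 -183.8    0.3] turn [0.01 0.02 0.02] | tcp [0.4741 0.0937 0.1025] yaw -167.1 t 24.48 j [ 0.03  0.22 -0.41  0.94  0.   -0.2 ] gap 0.017
```

Contact is steady and the board is level, so I'll continue.

Call:
move_arm(targets=[[[0,-12,0],[0,0,0],1],[[0,-24,0],[0,0,0],1],[[0,-36,0],[0,0,0],1],[[1,-48,0],[0,0,0],1],[[1,-60,0],[0,0,0],1]])

```text
clock: 25.1
tcp_pos: [0.486, 0.0362, 0.1025]
orientation: [0.002, -0.113, 0.994, 0.002]
wrist_force: [-1.2, 7.4, 9.5]
finger_gap: 0.0172
grip_force: 51.9
```

Call:
move_arm(targets=[[[0,-12,0],[0,0,0],1],[[0,-24,0],[0,0,0],1],[[0,-36,0],[0,0,0],1],[[1,-48,0],[0,0,0],1],[[1,-60,0],[0,0,0],1]])

```text
clock: 25.72
tcp_pos: [0.4982, -0.0224, 0.1025]
orientation: [0.001, -0.113, 0.994, 0.002]
wrist_force: [-0.9, 7.9, 9.9]
finger_gap: 0.0168
grip_force: 52.0
```

```bash
python3 s.py
```

```text
caddy x,y [ 0.0002 -0.0548] [-0.9  7.9  9.9]
[([0.5013, -0.0187, 0.0859], 0.86)]
shift [  0.5 -63.7   0.4] turn [0.   0.02 0.02] | tcp [ 0.4986 -0.0238  0.1025] yaw -167.1 t 25.82 j [-0.21  0.25 -0.38  0.95  0.   -0.43] gap 0.017
```

Call:
move_arm(targets=[[[0,-12,0],[0,0,0],1],[[0,-26,0],[0,0,0],1],[[0,-40,0],[0,0,0],1],[[0,-54,0],[0,0,0],1],[[0,-66,0],[0,0,0],1]])

```text
clock: 26.45
tcp_pos: [0.5128, -0.0867, 0.1025]
orientation: [0.001, -0.113, 0.994, 0.002]
wrist_force: [-1.6, 9.2, 11.9]
finger_gap: 0.017
grip_force: 52.1
```

Call:
move_arm(targets=[[[0,0,0],[0,0,0],1],[[0,0,-0.7],[0,0,0],1],[[0,0,-0.7],[0,0,0],0.5],[[0,0,-0.7],[0,0,0],0],[[0,0,-0.7],[0,0,0],-0.1]])

```text
clock: 27.08
tcp_pos: [0.5119, -0.0883, 0.1014]
orientation: [-0.0, -0.112, 0.994, 0.0]
wrist_force: [-0.3, -0.4, 0.3]
finger_gap: 0.047
grip_force: 0.0
```

```bash
python3 s.py
```

```text
caddy x,y [-0.001  -0.1221] [-0.3 -0.4  0.3]
[([0.5151, -0.0842, 0.0874], 0.89)]
shift [-0.9  2.1 -0.5] turn [ 0.   -0.    0.02] | tcp [ 0.5119 -0.0883  0.1015] yaw -167.1 t 27.18 j [-0.33  0.29 -0.32  0.96 -0.   -0.55] gap 0.047
```

Call:
move_arm(targets=[[[0,0,-15],[0,0,0],-0.1],[[0,0,-50],[0,0,0],-0.1],[[0,0,-110],[0,0,0],-0.1],[[0,0,-140],[0,0,0],-0.1],[[0,0,-140],[0,0,0],-0.1]])

```text
clock: 27.8
tcp_pos: [0.5139, -0.0889, 0.2458]
orientation: [0.003, -0.112, 0.994, -0.002]
wrist_force: [0.0, 0.8, 0.2]
finger_gap: 0.0468
grip_force: 0.0
```

Run:
```python
from h import *
p=cam('wrist');a=np.radians(12.7);M=np.array([[np.cos(a),np.sin(a)],[-np.sin(a),np.cos(a)]])
for t in ['board','tall_tin_top','short_tin_top']:
    for r in env.landmark_of(t,p)[:2]: c=np.array(r['centre']);print(t,(M@(c[:2]-[.486,.031])).round(3),c[2].round(3),round(r['confidence'],2))
for r in env.regions_of('board',p)[:1]:
    ys,xs=np.nonzero(r['mask']);W=(pix2z(p,np.c_[xs,ys],.096)[:,:2]*1000).astype(np.float32);print(cv2.minAreaRect(W))
```

```text
board [ 0.    -0.119] 0.086 0.8
tall_tin_top [0.001 0.092] 0.082 0.95
short_tin_top [0.001 0.001] 0.08 0.59
((512.824951171875, -89.60670471191406), (168.41957092285156, 40.76681137084961), 12.814759254455566)
```

Everything is in place, so I'll hand in.

```bash
python3 -c "
from workcell import env
print(env.hand_in())"
```

```text
the job is handed in; nothing more can be done
None
```

The job is handed in (no verdict was returned): by my last measurements both tins sit in their correct bays with tops below the rim, and the board, slid once from left to right, lies released across both rims at the right-hand end.

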